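# Hold the embossing press at its dwell mark

### The job

On the blue embossing press, slide the card guide by its black knob fully home to its end stop against the card, and only then press the sprung lever down by its red pad until its orange pointer stands in the green band (lever arm about level), never going into the red zone. Finish while still holding the lever down in the green with the fingers, and leave the two paint jars and the brush alone.

Things in the scene. Friction and masses are not known exactly. Their poses are not given: they have to be found in the camera images.
- press: Blue bench embossing press, fixed. Origin on the table under its base; -x is its front, z up. Sizes in its frame, mm: base x -120..120, y -120..200, 20 thick; column 60 x 60 at x 75, y -60, cheeks up to z 185, carrying the ram and brass die at x -20, y -60; white card fixed on the bed x -90..50, y -110..-10; guide track along y at x -80; lever over the plane y -60.
- guide_knob (a point): Top centre of the guide's black knob, an upright cylinder 24 mm in diameter, 48 mm tall, on a flat carriage 36 x 44 mm. In the press frame: x -80, y from 150 (guide 0) to 60 (home), z 84 mm; the carriage's upper face is at z 36 mm. A thin tongue and fence bar reach from the carriage to the card side (-y), no higher than the carriage.
- guide (a joint): Travel of the card guide in m, along the press's -y axis (towards card and lever): 0 is fully away from the card, 0.090 is home at its end stop, fence at the card. Starts between 0 and 0.030. Friction about 4 N; it stays where it is left.
- lever_hinge (a point): Lever's hinge axis at the column, parallel to the press's y, fixed to the press: press frame x 60, y -60, z 165 mm.
- lever_pad (a point): Centre of the upper face of the lever's flat red pad (60 mm along the lever, 50 wide, 12 thick), at the lever's front end, 210 mm from the hinge axis. At lever value q, press frame: x 60 - 210 cos(0.45 - q), y -60, z 165 + 210 sin(0.45 - q) mm. The face points through the hinge axis: at rest its front edge is raised by 0.45 rad, at q = 0.45 it is level. Free above.
- lever (a joint): Angle of the sprung lever, rad: 0 up at rest, grows as the pad is pressed down, 0.75 bottom stop; springs back if let go. Push at the pad about 3 N at 0, 9 N at 0.45. The orange pointer behind the hinge moves over a dial arc at the press's back: white 0-0.39, green 0.39-0.51, white 0.51-0.60, red beyond. At 0.45 arm and pad are level, pad face 165 mm above the table.
- jar_blue: Loose paint jar with blue label and white lid, 60 mm in diameter, 75 mm tall, standing upright to the right (-y) of the press. Origin: centre of its underside. To be left alone.
- jar_ochre: Loose paint jar with yellow label and white lid, same size, also to the right of the press. Origin: centre of its underside. To be left alone.
- brush: Loose flat paint brush with wooden handle, 200 mm long, 42 mm wide, 20 mm thick, lying on the table between the robot and the press's left half. Origin: under its middle; x along it, bristles at +x. To be left alone.

How it is judged:
On the way, in this order (a step that is already met when the one before it is completed fails the run):
1. the card guide is home at its end stop, the lever still up (value of joint guide above 0.086 m and value of joint lever below 0.15 rad), for 0.2 s.
2. the lever is pressed into the green band by the fingers and kept there (value of joint guide above 0.086 m and value of joint lever between 0.39 and 0.51 rad and contact force between the fingers and lever above 3 N), for 1 s.
At the end, for the whole second after the job is handed in: The guide is within 4 mm of its end stop, and the lever is held still pressed by the fingers (more than 3 N, nothing else on it) with its value between 0.39 and 0.51 rad: pointer in the green band (all of step 2 and contact force between each of jar_blue, jar_ochre, brush and lever below 0.3 N); the arm keeps its last pose, push and grip.
It fails at once if the lever goes into the red zone (past 0.60 rad) (value of joint lever above 0.6 rad).
It fails at once if the lever is pressed (past 0.20 rad) while the guide is not home (value of joint lever above 0.2 rad and not (value of joint guide above 0.086 m)).
It fails at once if the jar blue is moved more than 20 mm from its place or tipped (distance of jar_blue from where it was at the start of the episode above 0.02 m or angle between jar_blue's own z axis and vertical above 0.35 rad).
It fails at once if the jar ochre is moved more than 20 mm from its place or tipped (distance of jar_ochre from where it was at the start of the episode above 0.02 m or angle between jar_ochre's own z axis and vertical above 0.35 rad).
It fails at once if the brush is moved more than 20 mm from its place (distance of brush from where it was at the start of the episode above 0.02 m).
It also fails if it takes over 48 s, if anything falls off the work surface, if the arm or the gripper's body presses on something with over 40 N, if the wrist force passes 120 N, or if a joint passes its speed limit or range.

### The arm

A 6-joint arm with a two-finger parallel gripper is mounted at the origin on the work surface. World frame = base frame: x ahead of the robot, y to its left, z up, the work surface at z = 0. Lengths are in m, angles in rad, forces in N, time in s.
With the tool pointing down it reaches from about 0.35 to 0.925 m from the base axis. Payload 6.4 kg.
Tool frame: the origin (TCP) lies between the finger pads; the fingertips stand 22 mm ahead of it and the grasp point (between the pads) lies 3 mm ahead of it (robot.tip_reach is the distance from the TCP to the fingertips, in m); z points along the fingers, y is the direction in which the jaws open and shut (so a half turn about z gives the same grasp; the last joint's range is limited). The gripper opens to 85 mm and grips with 20 to 120 N. Pads are 22 mm wide; open, the fingers measure 114 mm over their backs; the gripper's body (76 mm by 85 mm) begins 54 mm behind the grasp point. The pads swing forward as they close: fully open they stand 13 mm farther back than shut.
Start: joints at [-1.349, 0.245, 1.558, -0, 1.339, -0.174], TCP at [0.251, -0.6, 0.253] pointing down, gripper open.
Joint ranges: [-3.13, 3.13], [-1.02, 2.26], [0.13, 2.54], [-0.95, 4.09], [0.21, 2.88], [-2.74, 2.74]. Speed limits (rad/s): [2.57, 2.57, 3.14, 3.14, 3.14, 3.14].

### API

Orientations are given as a unit quaternion [x, y, z, w].
In Python, from plant import state, vision, robot gives the robot as it stands.
- The arm moves only by the tool carry_out, never from a script. Its arguments are lists of equal length, an entry for each row: "travel": the shift along the tool's x, y, z in m, a list of three; "turn": the turn, a rotation vector about the tool's x, y, z in degrees, a list of three. A call has 1 to 10 rows; each row is the pose to reach, as a shift and turn from the pose measured when the call began, along the tool's axes at that moment; what a row does not reach only later rows make up. A row lasts 1/10 s, in which the tool goes at most 50 mm and 8.59 degrees, less where a joint would pass 70% of its speed; a pose out of reach is approached as far as the arm can. A call with a gripper value outside its range is refused whole. "jaw" is the finger opening in m, from 0 to 0.0854, set as the call begins (left out, the last holds). The fingers move at their own pace and stop on an object; the grip force is fixed at half the most. Time passes only in rows, so rows that repeat a pose let the fingers close. It gives the time, the measured TCP pose, the force and the opening at its end, in the units of the state.
- state(): the state, without advancing time (a new reading comes with each control period).
- vision.get_image(name): name is "side" or "top"; returns a dict with "image" (480x640x3 uint8, red, green, blue), "fx", "fy", "cx", "cy" (pixels), "rvec" (rotation vector, rad) and "tvec" (3), from world to camera coordinates, as OpenCV has them. Camera axes: x right, y down, z forward; pixel columns grow to the right and rows downward; lengths in m; the calibration is good to about 2 mm. A picture is of the moment at which its call begins. There is no depth.
- robot.hand_in(): hands the job in, once; it reports no verdict.
The state is a dict: "time": time; "joint_positions": joint angles; "joint_vel": joint speeds; "effort": joint torques, N m; "eef_pos": TCP position; "orientation": TCP orientation; "wrist_force": force on the tool from outside, world axes, zero at the start; "torque": the same for the moment, N m; "width": finger opening in m.
Only numpy, scipy, OpenCV 4.12 (cv2) and the standard library are available. Lean on these libraries where they do the work, as an engineer would, in place of code of your own. Each camera call takes 0.05 s, during which the arm holds its last target.

## Working session

There is one attempt and no reset: what is moved stays moved. The work goes in short steps, Python scripts to look and compute and a tool call to move; the robot and the scene stay as the last step left them, time stands still between calls to the robot, and variables do not carry over. Pictures are saved under pics/ and viewed, and the job is handed in when it is done.

Besides the shell and the picture viewer there is one more tool, called after ">>>" by a JSON object that holds its "fn" and its "kwargs". carry_out: Moves the arm, as the interface text tells. Its arguments: {"type":"object","properties":{"travel":{"type":"array"},"turn":{"type":"array"},"jaw":{"type":"number"}},"required":["travel","turn"]}

```bash
ls; mkdir -p pics; python3 - <<'E'
from plant import state, vision, robot
import cv2
for n in ("top","side"):
    d=vision.get_image(n); cv2.imwrite(f"pics/{n}0.png",d["image"][:,:,::-1])
    print(n,{k:v for k,v in d.items() if k!="image"})
print(state())
E
```

```text
pics
top {'fx': 569.6798365289135, 'fy': 569.6798365289135, 'cx': 323.9780906350019, 'cy': 240.8286030841982, 'rvec': array([ 2.18024428, -2.1688603 ,  0.13719049]), 'tvec': array([-0.01162491,  0.60240867,  1.22941606])}
side {'fx': 590.8546395157366, 'fy': 590.8546395157366, 'cx': 324.4363815916765, 'cy': 235.03823326498758, 'rvec': array([ 0.76323303, -2.47668092,  1.2385678 ]), 'tvec': array([0.47711432, 0.31049343, 0.87109387])}
{'time': 0.1, 'joint_positions': array([-1.34909552e+00,  2.45713801e-01,  1.55890115e+00, -5.39935348e-06,
        1.33873459e+00, -1.74077670e-01]), 'joint_vel': array([-4.68989610e-05, -1.75508998e-03, -2.47637608e-03,  8.25850943e-04,
        1.54543851e-03,  1.03493863e-03]), 'effort': array([-4.79032315e-04, -4.30669999e+01, -3.27129221e+01, -1.40383277e-04,
        2.85409042e-03, -1.62574065e-05]), 'eef_pos': array([ 0.25050422, -0.59927618,  0.2523051 ]), 'orientation': array([ 9.80483237e-01,  1.96600739e-01, -2.35412134e-05, -8.78134148e-04]), 'wrist_force': array([ 0.2003131 ,  0.17430436, -0.12161681]), 'torque': array([-0.01180561, -0.0140774 ,  0.01555926]), 'width': 0.0855534114684614}
```

View pics/top0.png

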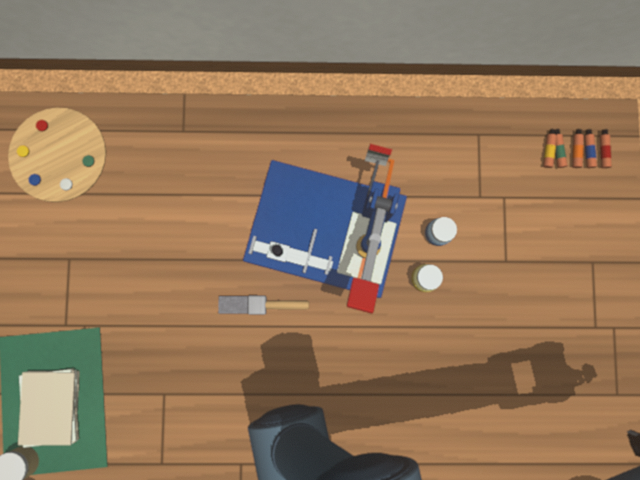

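View pics/side0.png

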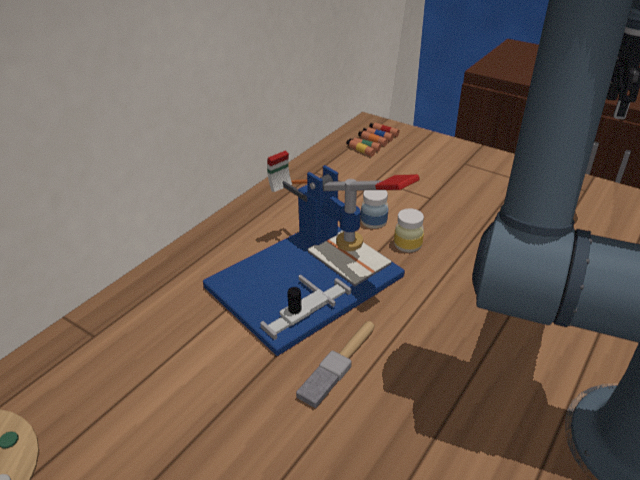

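The top view shows the knob at about (277,250), the red pad at about (363,296), base corners near (272,160) and (244,260), the jars at (441,231) and (428,278), and the brush at (263,304). The side view agrees, with the knob at (294,300) and the pad at (400,182).

```bash
cat > h.py <<'E'
import numpy as np, cv2
from plant import state, vision, robot
from scipy.spatial.transform import Rotation as R
def cam(n):
    d=vision.get_image(n); Rm=cv2.Rodrigues(d["rvec"])[0]; return d,Rm
def ray(d,uv,z):
    Rm=cv2.Rodrigues(np.array(d["rvec"]))[0]; c=-Rm.T@d["tvec"]
    v=Rm.T@np.array([(uv[0]-d["cx"])/d["fx"],(uv[1]-d["cy"])/d["fy"],1.])
    return c+v*(z-c[2])/v[2]
def tri(d1,u1,d2,u2):
    P=[np.array([[d["fx"],0,d["cx"]],[0,d["fy"],d["cy"]],[0,0,1]])@np.c_[cv2.Rodrigues(np.array(d["rvec"]))[0],d["tvec"]] for d in(d1,d2)]
    X=cv2.triangulatePoints(P[0],P[1],np.array(u1,float),np.array(u2,float)).ravel(); return X[:3]/X[3]
def blobs(m,amin=30):
    n,l,s,c=cv2.connectedComponentsWithStats(m.astype(np.uint8)); return [(s[i].tolist(),c[i].round(1).tolist()) for i in range(1,n) if s[i][4]>=amin]
E
python3 - <<'E'
from h import *
D={n:vision.get_image(n) for n in("top","side")}
for n,d in D.items():
    h=cv2.cvtColor(d["image"],cv2.COLOR_RGB2HSV)
    H,S,V=[h[...,i].astype(int) for i in range(3)]
    red=((H<6)|(H>174))&(S>180)&(V>90)
    blue=(H>105)&(H<125)&(S>150)&(V>60)
    blk=(V<40)
    roi=np.zeros(H.shape,bool); 
    if n=="top": roi[140:330,200:480]=1
    else: roi[150:420,190:440]=1
    print(n,"red",blobs(red&roi),"\nblack",blobs(blk&roi,20)); 
    b=blue&roi
    print("blue",blobs(b,200))
    c=max(cv2.findContours(b.astype(np.uint8),0,1)[0],key=cv2.contourArea)
    print(cv2.approxPolyDP(cv2.convexHull(c),4,True).reshape(-1,2).tolist())
    rc=max(cv2.findContours((red&roi).astype(np.uint8),0,1)[0],key=cv2.contourArea); print("redquad",cv2.boxPoints(cv2.minAreaRect(rc)).round(1).tolist())
    x=d["image"][140:330,200:420] if n=="top" else d["image"][140:360,190:440]
    cv2.imwrite(f"pics/{n}z.png",cv2.resize(x,None,fx=3,fy=3,interpolation=cv2.INTER_CUBIC)[:,:,::-1][:600])
E
```

```text
top red [([370, 145, 21, 9, 93], [379.9, 149.0]), ([348, 279, 30, 33, 695], [362.7, 295.5])] 
black []
blue [([281, 183, 67, 73, 1677], [315.9, 212.6])]
[[341, 188], [347, 208], [341, 225], [319, 255], [313, 254], [281, 212], [287, 193], [315, 183]]
redquad [[347.0, 306.0], [354.0, 278.0], [378.8999938964844, 284.20001220703125], [371.8999938964844, 312.20001220703125]]
side red [([269, 152, 19, 9, 70], [277.9, 156.0]), ([376, 175, 43, 14, 365], [398.4, 181.3])] 
black [([288, 287, 13, 27, 302], [294.0, 299.9])]
blue [([204, 173, 200, 182, 8786], [292.8, 277.4])]
[[310, 173], [358, 209], [403, 273], [276, 354], [206, 288], [204, 280]]
redquad [[376.0, 175.0], [418.0, 175.0], [418.0, 188.0], [376.0, 188.0]]
```

View pics/topz.png

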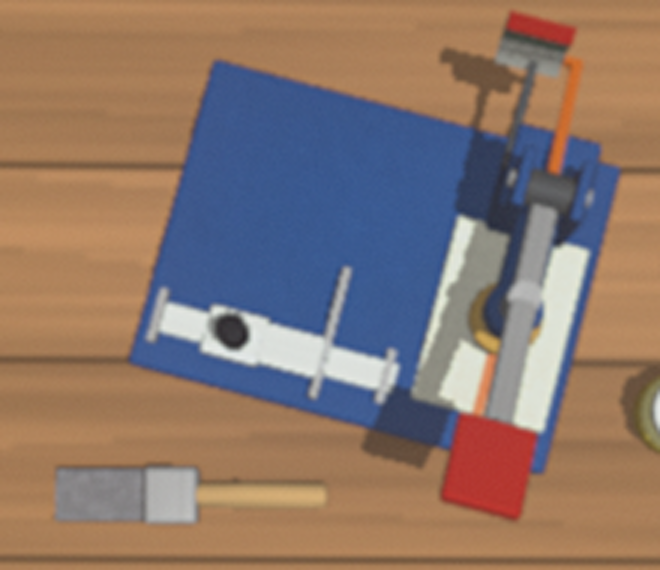

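View pics/sidez.png

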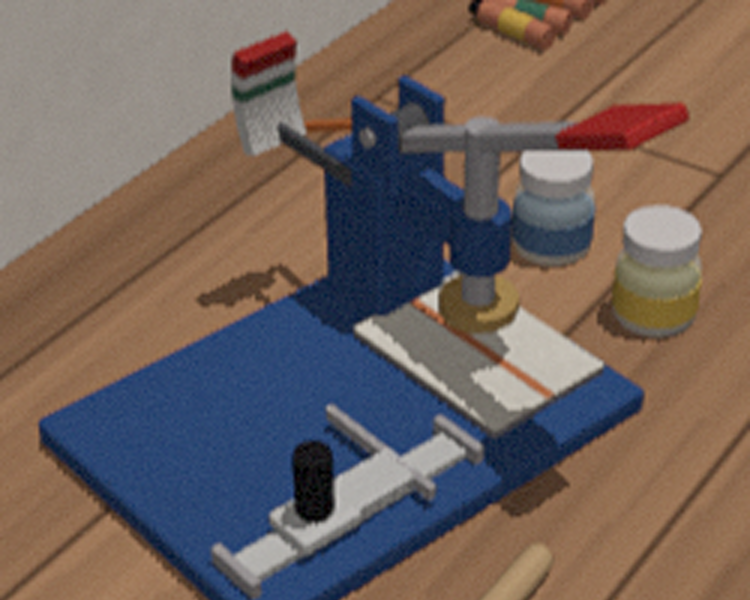

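The zoomed top view gives clear base corners at full-frame (271,160.7), (243.7,260.3), (380.3,297.3) and (406.7,196). I'll fit the press pose to these and check it against the knob and pad.

```bash
cat > press.py <<'E'
from h import *
import json
E
python3 - <<'E'
from h import *
d=vision.get_image("top"); s=vision.get_image("side")
px=np.array([[271,160.7],[243.7,260.3],[380.3,297.3],[406.7,196]])
W=np.array([ray(d,p,.02)[:2] for p in px]); P=np.array([[.12,.2],[-.12,.2],[-.12,-.12],[.12,-.12]])
Wc,Pc=W.mean(0),P.mean(0)
Rm,_=R.align_vectors(np.c_[W-Wc,np.zeros(4)],np.c_[P-Pc,np.zeros(4)])
th=Rm.as_rotvec()[2]; M=Rm.as_matrix()[:2,:2]; t=Wc-M@Pc
print("yaw",np.degrees(th),"t",t,"res mm",((P@M.T+t-W)*1e3).round(1).tolist())
np.savez("press.npz",M=M,t=t,th=th)
inv=lambda X:np.r_[M.T@(X[:2]-t),X[2]]*1e3
for c in [(277,250)]:
    k=ray(d,c,.084); print("knob top",k,"press",inv(k))
pd=ray(d,(362.7,295.5),.256); print("pad",pd,inv(pd))
print("tri knob mid",inv(tri(d,(276.9,250.5),s,(294,289))), "tri pad",inv(tri(d,(362.7,295.5),s,(398,181))))
for n,p in dict(blue=(441,231),ochre=(428,278)).items(): print(n,ray(d,p,.075),inv(ray(d,p,.075)))
for p in [(219,304),(308,304)]: print("brush",ray(d,p,.015),inv(ray(d,p,.015)))
w=lambda x,y:(M@[x/1e3,y/1e3]+t).round(4)
print("knob home",w(-80,60),"knob0",w(-80,150),"pad rest",w(60-210*np.cos(.45),-60),"pad level",w(-150,-60),"hinge",w(60,-60))
s=state(); print(R.from_quat(s["orientation"]).as_matrix().round(3))
E
```

```text
yaw -14.61163487398023 t [ 0.62258111 -0.05064599] res mm [[3.3, 0.4], [-2.2, 3.5], [-2.4, -2.3], [1.4, -1.6]]
knob top [0.57674131 0.09186917 0.084     ] press [-80.3089532  126.34212161  84.        ]
pad [ 0.47949679 -0.07472851  0.256     ] [-132.38148491  -59.39892426  256.        ]
tri knob mid [-80.72674291 126.9556898   87.2588427 ] tri pad [-132.39038491  -59.71638254  253.20260662]
blue [ 0.62072298 -0.25955867  0.075     ] [  50.90350542 -202.62475507   75.        ]
ochre [ 0.51952194 -0.22991207  0.075     ] [ -54.50331439 -199.46656104   75.        ]
brush [0.46235383 0.2228839  0.015     ] [-224.04745967  224.26350911   15.        ]
brush [0.46317756 0.02606777 0.015     ] [-173.60037887   34.02061207   15.        ]
knob home [0.5603 0.0276] knob0 [0.583  0.1147] pad rest [ 0.4825 -0.0761] pad level [ 0.4623 -0.0709] hinge [ 0.6655 -0.1238]
[[ 0.923  0.386 -0.   ]
 [ 0.386 -0.923  0.001]
 [ 0.    -0.001 -1.   ]]
```

Measurements agree: knob top at press (-80.3, 126.3), so the guide is at about 24 mm. The pad triangulates to (-132, -60, 253) against an expected (-129, -60, 256). I'll take the hand high over the lever to above the knob, with the jaws along the press's y.

```bash
cat >> h.py <<'E'
pz=np.load("press.npz"); M,t,th=pz["M"],pz["t"],float(pz["th"])
def W(x,y,z): return np.r_[M@[x/1e3,y/1e3]+t,z/1e3]
def inv(X): return np.r_[M.T@(np.array(X[:2])-t),X[2]]*1e3
# goal tool: z down, y = press -y
yv=np.r_[M@[0,-1],0]; zv=np.array([0,0,-1.]); G=R.from_matrix(np.c_[np.cross(yv,zv),yv,zv])
def rel(p,rot=G):
    s=state(); T=R.from_quat(s["orientation"])
    print("now press",inv(s["eef_pos"]).round(1),"t",s["time"],"F",s["wrist_force"].round(1),"w",round(s["width"],4))
    print("travel",T.inv().apply(np.array(p)-s["eef_pos"]).round(4),"turn",np.degrees((T.inv()*rot).as_rotvec()).round(2))
E
python3 - <<'E'
from h import *
s=state()
rel(s["eef_pos"]+[0,0,.14]); rel(W(-80,126.3,390))
E
```

```text
now press [-221.5 -625.   252.9] t 0.3 F [-0.3  0.3 -0.2] w 0.0854
travel [ 0.0e+00 -1.0e-04 -1.4e-01] turn [-4.000e-02  1.000e-02  3.729e+01]
now press [-221.5 -625.   252.9] t 0.3 F [-0.3  0.3 -0.2] w 0.0854
travel [ 0.5678 -0.5121 -0.1367] turn [-4.000e-02  1.000e-02  3.729e+01]
```

>>> {"fn": "carry_out", "kwargs": {"travel": [[0,0,-0.05],[0,0,-0.1],[0,0,-0.137],[0.568,-0.512,-0.137],[0.568,-0.512,-0.137],[0.568,-0.512,-0.137],[0.568,-0.512,-0.137],[0.568,-0.512,-0.137],[0.568,-0.512,-0.137],[0.568,-0.512,-0.137]], "turn": [[0,0,0],[0,0,0],[0,0,0],[0,0,37.3],[0,0,37.3],[0,0,37.3],[0,0,37.3],[0,0,37.3],[0,0,37.3],[0,0,37.3]], "jaw": 0.06}}

```text
time: 1.3
eef_pos: [0.4004, -0.2815, 0.3902]
orientation: [0.992, -0.128, 0.0, -0.0]
wrist_force: [0.7, -0.2, 0.2]
width: 0.0603
```

```bash
python3 -c "
from h import *
rel(W(-80,126.3,250))
rel(W(-80,126.3,390))"
```

```text
now press [-156.8 -279.5  390.2] t 1.3 F [ 0.7 -0.2  0.2] w 0.0603
travel [ 0.0764 -0.4058  0.1404] turn [-0.02 -0.01 -0.04]
now press [-156.8 -279.5  390.2] t 1.3 F [ 0.7 -0.2  0.2] w 0.0603
travel [ 7.650e-02 -4.058e-01  4.000e-04] turn [-0.02 -0.01 -0.04]
```

>>> {"fn": "carry_out", "kwargs": {"travel": [[0.0765,-0.406,0],[0.0765,-0.406,0],[0.0765,-0.406,0],[0.0765,-0.406,0],[0.0765,-0.406,0],[0.0765,-0.406,0],[0.0765,-0.406,0.05],[0.0765,-0.406,0.1],[0.0765,-0.406,0.15],[0.0765,-0.406,0.22]], "turn": [[0,0,0],[0,0,0],[0,0,0],[0,0,0],[0,0,0],[0,0,0],[0,0,0],[0,0,0],[0,0,0],[0,0,0]]}}

```text
time: 2.3
eef_pos: [0.5735, 0.0845, 0.236]
orientation: [0.992, -0.126, 0.001, -0.0]
wrist_force: [0.9, -0.8, -0.1]
width: 0.0599
```

```bash
python3 -c "
from h import *
d=vision.get_image('side');cv2.imwrite('pics/s1.png',d['image'][:,:,::-1])
rel(W(-80,126.3,73))"
```

```text
now press [-86.7 117.3 225.4] t 2.35 F [-4.1 -0.6 -7.4] w 0.0605
travel [ 0.0089 -0.0093  0.1522] turn [0.12 0.83 0.08]
```

View pics/s1.png

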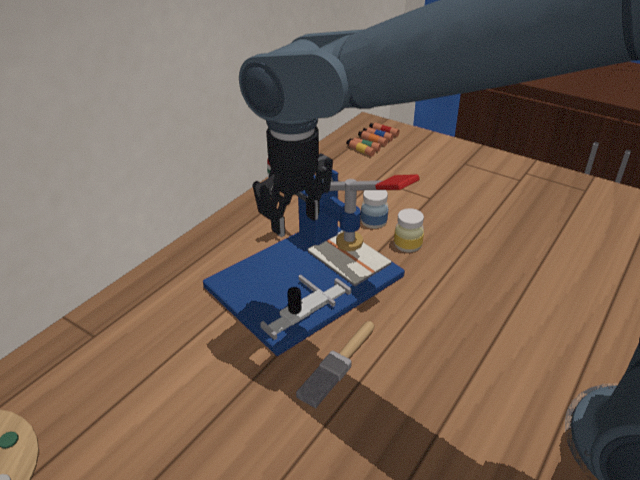

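The gripper is above the guide, fingers spread along the track, with the knob at (294,300) unchanged and the lever still up. I'll settle above the knob before going down.

>>> {"fn": "carry_out", "kwargs": {"travel": [[0.009,-0.009,0.04],[0.009,-0.009,0.07],[0.009,-0.009,0.085],[0.009,-0.009,0.085],[0.009,-0.009,0.085]], "turn": [[0,0.8,0],[0,0.8,0],[0,0.8,0],[0,0.8,0],[0,0.8,0]]}}

```text
time: 2.85
eef_pos: [0.5792, 0.0909, 0.1424]
orientation: [0.992, -0.127, 0.001, 0.001]
wrist_force: [0.5, -0.9, 0.8]
width: 0.0601
```

```bash
python3 -c "
from h import *
rel(W(-80,126.3,73))"
```

```text
now press [-77.7 126.1 142.4] t 2.85 F [ 0.5 -0.9  0.8] w 0.0601
travel [-0.0025 -0.0003  0.0694] turn [ 0.09 -0.14  0.06]
```

Down to TCP z = 72 mm (tips at about 50, carriage at 36), then close.

>>> {"fn": "carry_out", "kwargs": {"travel": [[-0.002,0,0.03],[-0.002,0,0.055],[-0.002,0,0.07],[-0.002,0,0.07],[-0.002,0,0.07]], "turn": [[0,0,0],[0,0,0],[0,0,0],[0,0,0],[0,0,0]]}}

```text
time: 3.35
eef_pos: [0.5786, 0.0912, 0.074]
orientation: [0.992, -0.127, 0.002, 0.001]
wrist_force: [0.4, -0.0, -0.2]
width: 0.0602
```

>>> {"fn": "carry_out", "kwargs": {"travel": [[0,0,0],[0,0,0],[0,0,0],[0,0,0],[0,0,0],[0,0,0]], "turn": [[0,0,0],[0,0,0],[0,0,0],[0,0,0],[0,0,0],[0,0,0]], "jaw": 0.015}}

```text
time: 3.95
eef_pos: [0.5797, 0.0912, 0.0757]
orientation: [0.992, -0.127, 0.003, 0.001]
wrist_force: [-1.5, -0.6, 5.9]
width: 0.0223
```

```bash
python3 -c "
from h import *
rel(W(-80,60,71))"
```

```text
now press [-77.3 126.4  75.7] t 3.95 F [-1.5 -0.6  5.9] w 0.0223
travel [-0.0028  0.0664  0.0047] turn [ 0.02 -0.4   0.05]
```

The grip reads 22 mm on the 24 mm knob. Sliding it home.

>>> {"fn": "carry_out", "kwargs": {"travel": [[-0.001,0.012,0],[-0.001,0.026,0],[-0.001,0.04,0],[-0.001,0.052,0],[-0.001,0.06,0],[-0.001,0.065,0],[-0.001,0.067,0],[-0.001,0.067,0]], "turn": [[0,0,0],[0,0,0],[0,0,0],[0,0,0],[0,0,0],[0,0,0],[0,0,0],[0,0,0]]}}

```text
time: 4.75
eef_pos: [0.5626, 0.0265, 0.0758]
orientation: [0.992, -0.127, 0.005, 0.0]
wrist_force: [4.3, 0.3, -4.6]
width: 0.0227
```

```bash
python3 -c "
from h import *
rel(W(-80,60,71)); print(M.T@state()['wrist_force'][:2])
for n in ('side','top'):
  d=vision.get_image(n);cv2.imwrite(f'pics/{n}2.png',cv2.resize(d['image'][140:380,190:450],None,fx=2.4,fy=2.4)[:,:,::-1])"
```

```text
now press [-77.5  59.5  75.8] t 4.75 F [ 4.3  0.3 -4.6] w 0.0227
travel [-0.0025 -0.0005  0.0048] turn [-0.03 -0.55  0.02]
[4.06288725 1.40754706]
```

View pics/side2.png

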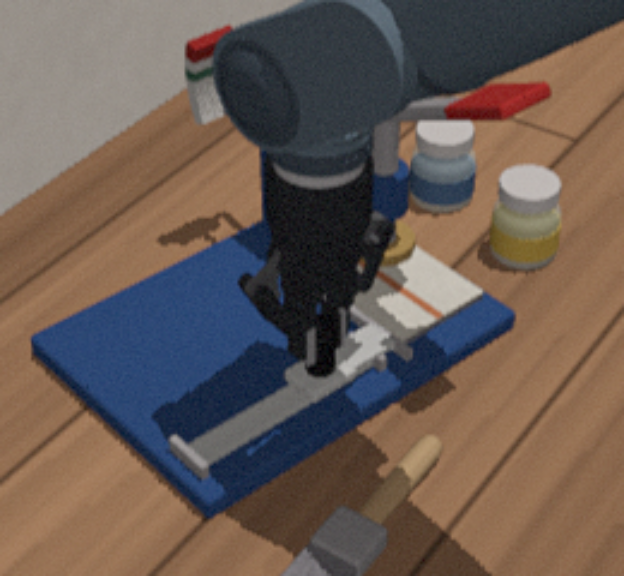

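The grip still holds and the fence is close to the card, but the y-force doesn't yet show the stop. I'll push a few mm further until it rises.

>>> {"fn": "carry_out", "kwargs": {"travel": [[0,0.002,0],[0,0.004,0],[0,0.004,0]], "turn": [[0,0,0],[0,0,0],[0,0,0]]}}

```text
time: 5.15
eef_pos: [0.5625, 0.0261, 0.0758]
orientation: [0.992, -0.128, 0.006, -0.003]
wrist_force: [8.4, 16.4, -5.5]
width: 0.0225
```

```bash
python3 -c "
from h import *
rel(W(-80,60,71)); print(M.T@state()['wrist_force'][:2])"
```

```text
now press [-77.5  59.1  75.8] t 5.15 F [ 8.4 16.4 -5.5] w 0.0225
travel [-0.0025 -0.0009  0.0047] turn [-0.42 -0.63 -0.05]
[ 4.00833662 18.03005001]
```

The guide is blocked at 18 N and y ≈ 59–60, so it's at the stop. Hold briefly, release, and rise.

>>> {"fn": "carry_out", "kwargs": {"travel": [[0,0,0],[0,0,0],[0,0,0],[0,0,0],[0,0,0],[0,0,0],[0,0,0]], "turn": [[0,0,0],[0,0,0],[0,0,0],[0,0,0],[0,0,0],[0,0,0],[0,0,0]], "jaw": 0.055}}

```text
time: 5.85
eef_pos: [0.5625, 0.0259, 0.0758]
orientation: [0.992, -0.128, 0.006, -0.003]
wrist_force: [0.6, 0.3, 0.2]
width: 0.0551
```

>>> {"fn": "carry_out", "kwargs": {"travel": [[0,0,-0.03],[0,0,-0.07],[0,0,-0.12],[0,0,-0.17],[0,0,-0.22],[0,0,-0.27],[0,0,-0.29],[0,0,-0.29]], "turn": [[0,0,0],[0,0,0],[0,0,0],[0,0,0],[0,0,0],[0,0,0],[0,0,0],[0,0,0]], "jaw": 0.055}}

```text
time: 6.65
eef_pos: [0.5602, 0.0244, 0.3707]
orientation: [0.992, -0.128, 0.01, -0.003]
wrist_force: [0.1, 0.8, 0.1]
width: 0.0551
```

```bash
python3 -c "
from h import *
d=vision.get_image('side');s=d
cv2.imwrite('pics/side3.png',cv2.resize(d['image'][140:380,190:450],None,fx=2.4,fy=2.4)[:,:,::-1])
h=cv2.cvtColor(d['image'],cv2.COLOR_RGB2HSV);b=(h[...,2]<40);b[:240]=0;b[:,:240]=0;b[330:]=0;b[:,420:]=0
print(blobs(b,30))
print(cv2.projectPoints(np.array([W(-80,60,60),W(-80,126.3,60)]),d['rvec'],d['tvec'],np.array([[d['fx'],0,d['cx']],[0,d['fy'],d['cy']],[0,0,1]]),None)[0].round(1).tolist())
rel(W(-135,-60,370))"
```

```text
[([317, 271, 12, 26, 279], [322.7, 283.3])]
[[[323.8, 283.7]], [[295.3, 300.3]]]
now press [-80.2  56.8 367.3] t 6.7 F [-0.   0.3 -0.8] w 0.0549
travel [-0.0546  0.1168 -0.0043] turn [-0.43 -0.82 -0.06]
```

View pics/side3.png

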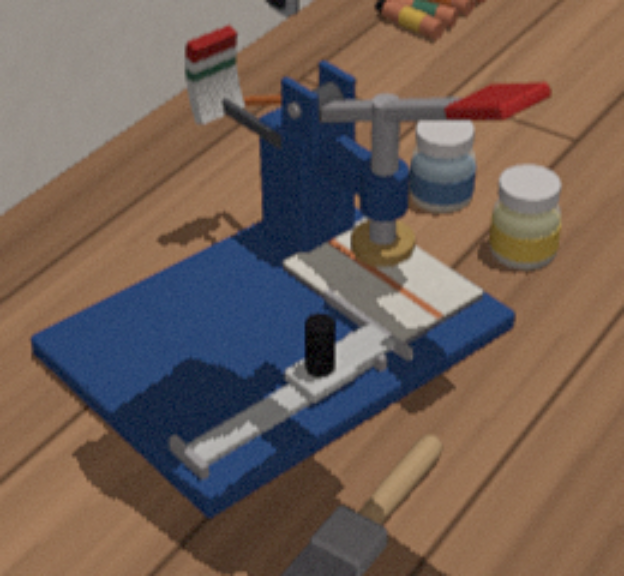

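The knob now sits at (322.7,283.3), against a predicted home of (323.8,283.7). The fence meets the card and the lever is still up. Next I'll close the fingers and move over the pad.

>>> {"fn": "carry_out", "kwargs": {"travel": [[-0.058,0.117,-0.004],[-0.058,0.117,-0.004],[-0.058,0.117,-0.004],[-0.058,0.117,-0.004],[-0.058,0.117,-0.004],[-0.058,0.117,-0.004],[-0.058,0.117,-0.004],[-0.058,0.117,-0.004]], "turn": [[-0.4,-0.8,0],[-0.4,-0.8,0],[-0.4,-0.8,0],[-0.4,-0.8,0],[-0.4,-0.8,0],[-0.4,-0.8,0],[-0.4,-0.8,0],[-0.4,-0.8,0]], "jaw": 0.0}}

```text
time: 7.5
eef_pos: [0.4738, -0.0733, 0.3692]
orientation: [0.992, -0.127, -0.0, -0.0]
wrist_force: [0.4, 0.3, 0.2]
width: 0.0
```

```bash
python3 -c "
from h import *
print(robot.tip_reach)
rel(W(-138,-60,300));rel(W(-138,-60,187))
for n in ('side','top'):
  d=vision.get_image(n);cv2.imwrite(f'pics/{n}4.png',cv2.resize(d['image'][100:340,190:450],None,fx=2.4,fy=2.4)[:,:,::-1])"
```

```text
0.022
now press [-138.2  -59.4  369.2] t 7.5 F [0.4 0.3 0.2] w 0.0
travel [0.0002 0.0006 0.0692] turn [-0.04  0.03  0.02]
now press [-138.2  -59.4  369.2] t 7.5 F [0.4 0.3 0.2] w 0.0
travel [0.0003 0.0007 0.1822] turn [-0.04  0.03  0.02]
```

View pics/side4.png

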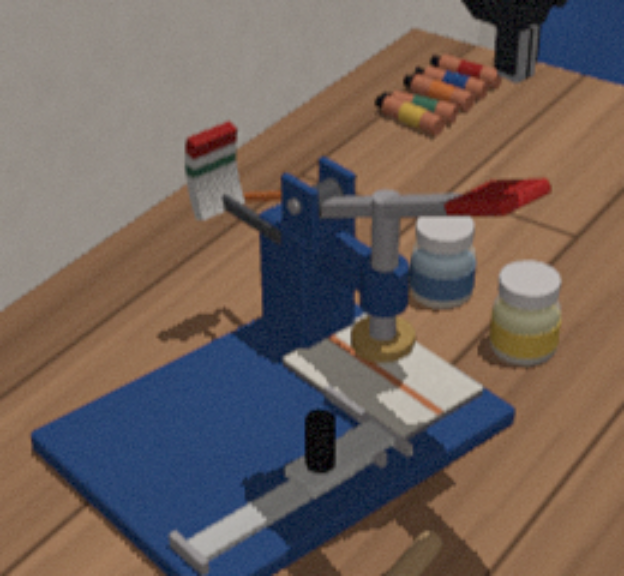

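The closed fingertips, at crop (520,70), are directly over the red pad, and the guide is still home. I'll press down in stages, first to tip z ≈ 210.

>>> {"fn": "carry_out", "kwargs": {"travel": [[0,0,0.04],[0,0,0.068],[0,0,0.085],[0,0,0.1],[0,0,0.115],[0,0,0.13],[0,0,0.137],[0,0,0.137]], "turn": [[0,0,0],[0,0,0],[0,0,0],[0,0,0],[0,0,0],[0,0,0],[0,0,0],[0,0,0]]}}

```text
time: 8.4
eef_pos: [0.4738, -0.0734, 0.2325]
orientation: [0.992, -0.127, -0.0, -0.0]
wrist_force: [-2.3, -0.1, 7.5]
width: -0.0002
```

```bash
python3 -c "
from h import *
rel(W(-138,-60,187))
for n in ('side',):
  d=vision.get_image(n);cv2.imwrite(f'pics/{n}5.png',cv2.resize(d['image'][100:340,190:450],None,fx=2.4,fy=2.4)[:,:,::-1])"
```

```text
now press [-138.2  -59.5  232.5] t 8.4 F [-2.3 -0.1  7.5] w -0.0002
travel [0.0003 0.0005 0.0455] turn [-0.03  0.04  0.01]
```

View pics/side5.png

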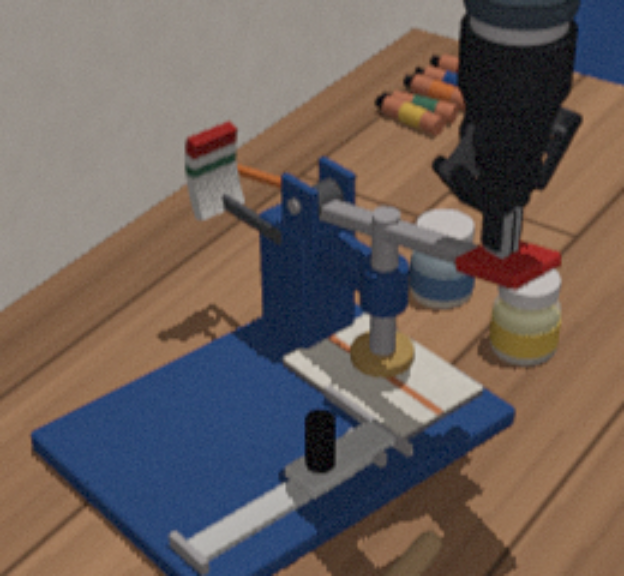

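The fingers press on the pad with 7.5 N, and the geometry gives q ≈ 0.24. The pointer is climbing towards the green. Another 45 mm should bring it level.

>>> {"fn": "carry_out", "kwargs": {"travel": [[0,0,0.01],[0,0,0.02],[0,0,0.03],[0,0,0.038],[0,0,0.043],[0,0,0.045],[0,0,0.045],[0,0,0.045]], "turn": [[0,0,0],[0,0,0],[0,0,0],[0,0,0],[0,0,0],[0,0,0],[0,0,0],[0,0,0]]}}

```text
time: 9.25
eef_pos: [0.4739, -0.0734, 0.1895]
orientation: [0.992, -0.127, -0.001, -0.0]
wrist_force: [-7.0, 1.6, 8.7]
width: 0.0003
```

>>> {"fn": "carry_out", "kwargs": {"travel": [[0,0,0],[0,0,0],[0,0,0],[0,0,0],[0,0,0],[0,0,0],[0,0,0],[0,0,0],[0,0,0],[0,0,0]], "turn": [[0,0,0],[0,0,0],[0,0,0],[0,0,0],[0,0,0],[0,0,0],[0,0,0],[0,0,0],[0,0,0],[0,0,0]]}}

```text
time: 10.25
eef_pos: [0.4741, -0.0734, 0.1909]
orientation: [0.992, -0.127, -0.001, 0.0]
wrist_force: [-5.5, 1.3, 9.9]
width: 0.0001
```

```bash
python3 -c "
from h import *
rel(W(-138,-60,187))
d=vision.get_image('side');a=cv2.resize(d['image'][130:290,230:430],None,fx=4,fy=4,interpolation=2)[:600]
cv2.imwrite(f'pics/side6.png',a[:,:,::-1])
d=vision.get_image('top');a=cv2.resize(d['image'][140:330,200:460],None,fx=3,fy=3,interpolation=2)
cv2.imwrite(f'pics/top6.png',a[:,:,::-1])"
```

```text
now press [-138.   -59.5  190.9] t 10.25 F [-5.5  1.3  9.9] w 0.0001
travel [-0.      0.0005  0.0039] turn [0.02 0.11 0.07]
```

View pics/side6.png

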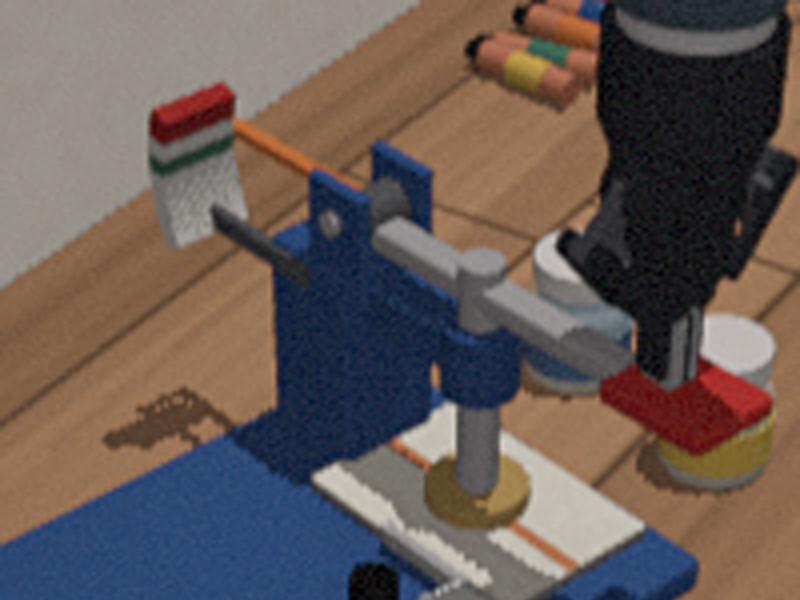

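View pics/top6.png

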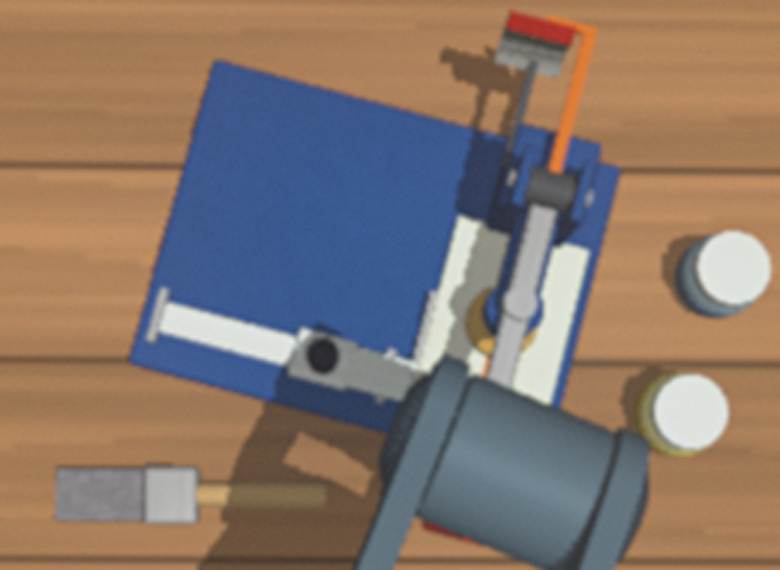

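The guide is home, the jars and brush are unmoved, and the tip at z ≈ 169 implies q ≈ 0.43. To cross-check, I'll cast the pad's and pointer's pixels onto planes of the press.

```bash
python3 - <<'E'
from h import *
d=vision.get_image("side")
def onplane(uv,y): # press-frame y=const (mm)
    a=inv(ray(d,uv,0.3)); b=inv(ray(d,uv,0.0)); return a+(b-a)*(y-a[1])/(b[1]-a[1])
h=cv2.cvtColor(d["image"],cv2.COLOR_RGB2HSV); H,S,V=[h[...,i].astype(int) for i in range(3)]
red=((H<6)|(H>174))&(S>170)&(V>70); red[:200]=0; red[:,:370]=0;red[260:]=0;red[:,440:]=0
c=max(cv2.findContours(red.astype(np.uint8),0,1)[0],key=cv2.contourArea)
print(cv2.approxPolyDP(cv2.convexHull(c),2,True).reshape(-1,2).tolist())
org=(H>6)&(H<16)&(S>200)&(V>120); org[:150]=0;org[:,:284]=0;org[185:]=0;org[:,330:]=0
ys,xs=np.nonzero(org); print(len(xs),xs.min(),xs.max())
vx,vy,x0,y0=cv2.fitLine(np.c_[xs,ys].astype(np.float32),cv2.DIST_L2,0,.01,.01).ravel()
for yy in(-60,-70,-80):
    P=[onplane((x,y0+(x-x0)*vy/vx),yy) for x in(xs.min(),xs.max())]; print("pointer",yy,P[0].round(1),P[1].round(1),"slope rad",np.arctan2(P[0][2]-P[1][2],P[0][0]-P[1][0]).round(3),[np.arctan2(p[2]-165,p[0]-60).round(3) for p in P])
K=np.array([[d['fx'],0,d['cx']],[0,d['fy'],d['cy']],[0,0,1]])
for q in(.38,.42,.45,.48,.52):
    a=.45-q
    pts=[W(60-r*np.cos(a),-60+s,165+r*np.sin(a)) for r,s in((240,25),(180,25),(240,-25))]
    print(q,cv2.projectPoints(np.array(pts),d['rvec'],d['tvec'],K,None)[0].reshape(-1,2).round(1).tolist())
E
```

```text
[[422, 232], [403, 243], [380, 229], [380, 226], [387, 222], [405, 220], [420, 228]]Traceback (most recent call last):
  File "<stdin>", line 10, in <module>
    return umr_minimum(a, axis, None, out, keepdims, initial, where)
ValueError: zero-size array to reduction operation minimum which has no identity
```

```bash
python3 - <<'E'
from h import *
d=vision.get_image("side")
def onplane(uv,y):
    a=inv(ray(d,uv,0.3)); b=inv(ray(d,uv,0.0)); return a+(b-a)*(y-a[1])/(b[1]-a[1])
P=[(230+240/4,130+125/4),(230+360/4,130+186/4)]
for yy in(-60,-70,-80):
    Q=[onplane(p,yy) for p in P]; print("pointer",yy,Q[0].round(1),Q[1].round(1),"slope",np.arctan2(Q[0][2]-Q[1][2],Q[0][0]-Q[1][0]).round(3))
K=np.array([[d['fx'],0,d['cx']],[0,d['fy'],d['cy']],[0,0,1]])
for q in(.38,.42,.45,.48,.52):
    a=.45-q
    pts=[W(60-r*np.cos(a)-dz*np.sin(a),-60+s,165+r*np.sin(a)-dz*np.cos(a)) for r,s,dz in((240,25,0),(240,25,12),(180,25,0),(240,-25,0))]
    print(q,cv2.projectPoints(np.array(pts),d['rvec'],d['tvec'],K,None)[0].reshape(-1,2).round(1).tolist())
E
```

```text
pointer -60 [163.9 -60.  164.2] [ 68.8 -60.  170.7] slope -0.068
pointer -70 [177.1 -70.  154.8] [ 80.5 -70.  161.4] slope -0.068
pointer -80 [190.4 -80.  145.4] [ 92.3 -80.  152.1] slope -0.068
0.38 [[405.3, 233.8], [405.1, 239.7], [379.7, 220.3], [425.2, 222.3]]
0.42 [[405.1, 238.5], [404.7, 244.2], [379.6, 223.7], [424.9, 226.9]]
0.45 [[404.8, 241.9], [404.2, 247.5], [379.5, 226.2], [424.5, 230.3]]
0.48 [[404.4, 245.2], [403.7, 250.7], [379.3, 228.7], [424.1, 233.6]]
0.52 [[403.8, 249.5], [402.9, 254.8], [378.9, 231.9], [423.3, 237.9]]
```

The pad corners suggest q ≈ 0.41–0.43 and the tip height 0.43. That's in the green but near its lower edge, so I'll press about 4 mm more for margin.

>>> {"fn": "carry_out", "kwargs": {"travel": [[0,0,0.003],[0,0,0.006],[0,0,0.006],[0,0,0.006],[0,0,0.006],[0,0,0.006],[0,0,0.006],[0,0,0.006],[0,0,0.006],[0,0,0.006]], "turn": [[0,0,0],[0,0,0],[0,0,0],[0,0,0],[0,0,0],[0,0,0],[0,0,0],[0,0,0],[0,0,0],[0,0,0]]}}

```text
time: 11.45
eef_pos: [0.4742, -0.0735, 0.1865]
orientation: [0.992, -0.126, -0.001, 0.0]
wrist_force: [-6.3, 1.0, 10.3]
width: -0.0002
```

```bash
python3 - <<'E'
from h import *
rel(W(-138,-60,187))
d=vision.get_image("side"); rel(W(-138,-60,187))
h=cv2.cvtColor(d["image"],cv2.COLOR_RGB2HSV); H,S,V=[h[...,i].astype(int) for i in range(3)]
red=((H<6)|(H>174))&(S>170)&(V>70); red[:200]=0; red[:,:370]=0;red[265:]=0;red[:,440:]=0
c=max(cv2.findContours(red.astype(np.uint8),0,1)[0],key=cv2.contourArea)
print(cv2.approxPolyDP(cv2.convexHull(c),2,True).reshape(-1,2).tolist())
b=V<40; b[:255]=0;b[:,300:][:,60:]=0;b[:,:300]=0;b[320:]=0; print(blobs(b,30))
a=cv2.resize(d['image'][130:320,230:430],None,fx=3,fy=3,interpolation=2)
cv2.imwrite('pics/side7.png',a[:,:,::-1])
E
```

```text
now press [-137.9  -59.5  186.5] t 11.45 F [-6.3  1.  10.3] w -0.0002
travel [-0.0001  0.0005 -0.0005] turn [0.05 0.14 0.09]
now press [-137.9  -59.5  186.4] t 11.5 F [-5.7  1.  10. ] w 0.0
travel [-0.0001  0.0005 -0.0006] turn [0.04 0.14 0.09]
[[422, 232], [420, 236], [402, 245], [380, 231], [380, 228], [388, 223], [405, 222]]
[([317, 271, 13, 26, 287], [322.7, 283.5])]
```

View pics/side7.png

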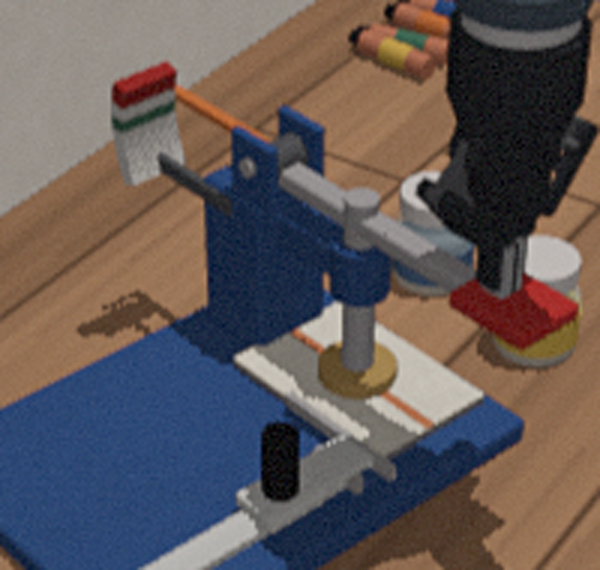

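The lever now stands at q ≈ 0.45: tip z is 164.4 mm, the pad corners match 0.43–0.46, and the push is a steady 10 N. The knob is still at its home pixel, and the green has been held for over 1 s. Handing in.

```bash
python3 -c "
from plant import robot,state
print(robot.hand_in()); s=state(); print(s['time'],s['eef_pos'],s['wrist_force'])"
```

```text
the job is handed in; nothing more can be done
None
the job is handed in; nothing more can be done
```

I slid the card guide home by its knob, then pressed the lever into the green with the closed fingertips and handed in while still holding it there. No verdict was reported.

- **Guide:** It stopped dead at about 18 N with the knob at press y ≈ 59–60 mm. After release, and again at the end, the knob sat within about 1 pixel of its predicted home position, with the fence at the card.
- **Lever:** I estimate it at 0.43–0.46 rad, which is in the green and well short of the red. The estimate comes from the fingertip height (164.4 mm, level is 165) and the pad corners in the side view. The vertical push was a steady 10 N. The last state reading was at 11.5 s.
- **Loose things:** The jars and brush looked unmoved in the last top view, taken before a final 4 mm of pressing. I did not measure their positions again.

**Checks that disagreed or were weak:**
- I could not read the pointer directly against the green band. From the side view its line overlaps the dial's edge, and tracing it through the press frame did not give a usable angle. Counting how far its tip had moved in the image gave about 0.475 rad before the last 4 mm of pressing, higher than the other estimates at that moment (0.41–0.43).
- The lever angle therefore rests on the fingertip height and pad corners rather than on the pointer.

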